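Snap the cap onto the coffee flask and hold it pressed home

TASK

The coffee flask on the tea tray stands open: pick up its snap cap by the knob, set it straight on the flask's neck and push it down until it clicks over the catches. Do not stop at the click: push it on fully home so that the sprung pour valve under it is squeezed shut, and finish while still holding the knob and pressing the cap down. Leave the mug, the sugar pot and the teaspoon where they are.

Things in the scene. Friction and masses are not known exactly. Their poses are not given: they have to be found in the camera images.
- cap: Loose black snap cap, 42 to 84 g, mouth down on the tray. Skirt 46 mm diameter, 30 mm tall to its flat top; on that a cylindrical knob 28 mm diameter, 24 mm tall, to grip from above. Below a round bore: 3 mm tall inner lip of 34.4 mm diameter at the mouth, 40.8 mm above it, ceiling 24.3 mm above the mouth. Origin: centre of the underside; z up along its axis. Any yaw fits.
- knob_mid (a point): Middle of the cap's knob, on its axis, 42 mm above the cap's underside.
- flask: Fixed steel insulated flask on a black suction foot, 92 mm diameter; cannot be moved. Origin: centre of its underside, z up. Black handle out along its +x to 90 mm from the axis, 25 to 120 mm high. From the shoulder, 135 mm high, rises a grey neck of 31 mm diameter, rim at 165 mm. Cap fully home: its ceiling is on the rim, its underside about 140.7 mm above this origin.
- neck_top (a point): Centre of the rim plane of the flask's neck, 165 mm above the flask's origin, on the axis. The cap's axis must be brought over it within about 1.5 mm; the neck's rim is chamfered.
- valve (a joint): Black rubber pour valve, a 20 mm disc 5 mm proud of the neck's rim, under the cap's ceiling; 0 = up (open), grows in m as pushed down, 0.005 = flush with the rim, shut. Spring 2.5 N per mm. A cap clicked on and let go leaves it at about 0.0014; pressing the cap home with 10 to 20 N brings it to 0.004 to 0.005.
- mug: White mug, 80 mm diameter, 92 mm tall, with a handle; a bystander. Origin: centre of its underside.
- sugar_pot: White lidded sugar pot, 74 mm diameter, 74 mm tall with its ball knob; a bystander. Origin: centre of its underside.
- teaspoon: Steel teaspoon, 140 mm long, lying on the table beside the tray; a bystander.
- catches (a point): Point on the neck's axis, 152 mm above the flask's origin, level with four steel spring catch balls that bulge to 38.8 mm diameter. The cap's lip meets them with its underside about 5 mm above this point and needs 8 to 12 N to go over; with the underside about 3 mm below it the push drops and they draw the cap down (click). Let go after the click it rests about 8 mm below.
Mind the look-alikes: they are no part of the job. What is meant by the cap is not orange, and is the larger of those in its own colour.

How it is judged:
On the way, in this order (a step that is already met when the one before it is completed fails the run):
1. the cap is lifted in the gripper (contact force between cap and the fingers above 1 N and height (world z) of cap above 0.04 m), for 0.2 s.
2. the cap has clicked on and is still pressed home, valve squeezed, for one second (horizontal distance between cap and flask below 0.003 m and angle between cap's own z axis and vertical below 0.08 rad and z of cap in the frame of flask below 0.143 m and value of joint valve above 0.0033 m and contact force between cap and the fingers above 3 N), for 1 s.
At the end, for the whole second after the job is handed in: The cap is snapped on the flask's neck, on its axis within 3 mm and 0.08 rad, its underside under 143 mm above the flask's origin, at rest, the fingers still on it (over 3 N) and pressing so that the pour valve stays over 3.3 mm down (all of step 2 and linear speed of cap below 0.02 m/s); the arm keeps its last pose, push and grip.
It fails at once if the mug is shifted by more than 30 mm (distance of mug from where it was at the start of the episode above 0.03 m).
It fails at once if the sugar pot is shifted by more than 30 mm (distance of sugar_pot from where it was at the start of the episode above 0.03 m).
It fails at once if the teaspoon is shifted by more than 30 mm (distance of teaspoon from where it was at the start of the episode above 0.03 m).
It also fails if it takes over 43 s, if anything falls off the work surface, if the arm or the gripper's body presses on something with over 40 N, if the wrist force passes 120 N, or if a joint passes its speed limit or range.

ROBOT

A 6-joint arm with a two-finger parallel gripper is mounted at the origin on the work surface. World frame = base frame: x ahead of the robot, y to its left, z up, the work surface at z = 0. Lengths are in m, angles in rad, forces in N, time in s.
With the tool pointing down it reaches from about 0.275 to 0.825 m from the base axis. Payload 5.2 kg.
Tool frame: the origin (TCP) lies midway between the tips of the shut fingers; the grasp point (between the pads) lies grip_point_offset behind it (grip_point_offset is the distance from the TCP to the grasp point, in m); z points along the fingers, y is the line along which they close (so a half turn about z gives the same grasp; the last joint's range is limited). The gripper opens to 93 mm and grips with 3 to 60 N. Pads are 15 mm wide; open, the fingers measure 128 mm over their backs; the gripper's body (75 mm by 188 mm) begins 65 mm behind the grasp point.
Start: joints at [1.131, 0.259, 1.535, -0, 1.348, -0.203], TCP at [0.129, 0.535, 0.219] pointing down, gripper open.
Joint ranges: [-3.14, 3.14], [-0.91, 2.08], [0.19, 2.58], [-1.22, 4.36], [0.22, 2.71], [-3.12, 3.12]. Speed limits (rad/s): [2.57, 2.57, 3.14, 3.14, 3.14, 3.14].

INTERFACE

Orientations are given as [roll, pitch, yaw] about the fixed x, y, z axes, in that order (R = Rz(yaw) Ry(pitch) Rx(roll)).
In Python, from cell import * gives the robot as it stands. The module is installed in compiled form; this text tells all that it offers.
- The arm moves only by the tool arm_command, never from a script. Its argument "moves" is a list of rows, each an object of numbers: "x", "y", "z": the shift along the world's x, y, z in cm; "rx", "ry", "rz": the turn, a rotation vector about the world's x, y, z in rad; "grip": the gripper's target within -1 to 1 (fully open at 1, half-way at 0, shut at -1). In form: [{"x": .., "y": .., "z": .., "rx": .., "ry": .., "rz": .., "grip": ..}, ...]. A call has 1 to 8 rows; each row is the pose to reach, as a shift and turn from the pose commanded when the call began; what a row does not reach only later rows make up. A row lasts 1/8 s, in which the tool goes at most 62.5 mm and 10.7 degrees, less where a joint would pass 70% of its speed; a pose out of reach is approached as far as the arm can. A call with a gripper value outside its range is refused whole. The fingers move at their own pace and stop on an object; "newtons" is the grip in N (left out, the last holds). Time passes only in rows, so rows that repeat a pose let the fingers close. It gives the time, the measured TCP pose, the force, the opening and the grip force at its end, in the units of the state.
- observe(): the state, without advancing time (a new reading comes with each control period).
- get_image(name): name is "scene" or "top" or "wrist"; returns the picture (400x640x3 uint8, blue, green, red); there is no depth.
- camera_model(name): a dict with "fx", "fy", "cx", "cy" (pixels), "R" (3x3) and "t" (3): a world point X has camera coordinates R X + t. Camera axes: x right, y down, z forward; pixel columns grow to the right and rows downward; lengths in m; the calibration is good to about 2 mm. A picture is of the moment at which its call begins: read the wrist's pose just before it. camera_model takes no time and is no camera call; for the wrist camera it gives the pose at the moment of the call.
- close_job(): hands the job in; it is judged then, once.
The state is a dict: "t": time; "joint_positions": joint angles; "qvel": joint speeds; "joint_torque": joint torques, N m; "eef_pos": TCP position; "orientation": TCP orientation; "wrist_force": force on the tool from outside, world axes, zero at the start; "torque": the same for the moment, N m; "gripper_width": opening from 0.0 (shut) to 1.0 (fully open); "finger_force": force on a finger pad.
Only numpy, scipy, OpenCV 4.12 (cv2) and the standard library are available. Lean on these libraries where they do the work, as an engineer would, in place of code of your own. Each camera call takes 0.05 s, during which the arm holds its last target. There are 200 camera calls.

## Working session

There is one attempt and no reset: what is moved stays moved. The work goes in short steps, Python scripts to look and compute and a tool call to move; the robot and the scene stay as the last step left them, time stands still between calls to the robot, and variables do not carry over. Pictures are saved under pics/ and viewed, at most 10 in all, crops included, and the job is handed in when it is done.

Besides the shell and the picture viewer there is one more tool, called after "Request:" as name([rows], argument=value, ...), one row to a line, values as JSON. arm_command: Moves the arm, as the interface text tells. Its arguments: {"type":"object","properties":{"moves":{"type":"array","items":{"type":"object","properties":{"x":{"type":"number"},"y":{"type":"number"},"z":{"type":"number"},"rx":{"type":"number"},"ry":{"type":"number"},"rz":{"type":"number"},"grip":{"type":"number"}}}},"newtons":{"type":"number"}},"required":["moves"]}

```bash
mkdir -p pics; cat > h.py <<'E'
from cell import *
import numpy as np, cv2
def ray(m,u,v):
    R=np.array(m["R"]);t=np.array(m["t"])
    d=R.T@np.array([(u-m["cx"])/m["fx"],(v-m["cy"])/m["fy"],1]);return -R.T@t,d
def onz(m,u,v,z):
    c,d=ray(m,u,v);return c+d*(z-c[2])/d[2]
def proj(m,X):
    p=np.array(m["R"])@np.array(X)+np.array(m["t"]);return m["fx"]*p[0]/p[2]+m["cx"],m["fy"]*p[1]/p[2]+m["cy"]
E
python3 - <<'E'
from h import *
print(observe())
for n in ("scene","top"):
    cv2.imwrite(f"pics/{n}0.png",get_image(n)); print(camera_model(n))
E
```

```text
{'t': 0.0, 'joint_positions': array([ 1.13120419e+00,  2.59345465e-01,  1.53608492e+00, -3.84906283e-05,
        1.34799249e+00, -2.02820594e-01]), 'qvel': array([-0.00014122, -0.00050298,  0.00018751, -0.00072597,  0.00073842,
       -0.00123952]), 'joint_torque': array([-8.42521022e-04, -4.37319052e+01, -2.84004378e+01,  7.17847981e-02,
        4.13440028e-02, -1.19506990e-04]), 'eef_pos': array([0.12877358, 0.53414592, 0.21781565]), 'orientation': array([-3.13979239e+00, -3.31912404e-04,  2.90482935e+00]), 'wrist_force': array([-0.65417347, -0.11812757,  0.37796591]), 'torque': array([-0.02766219, -0.03757528,  0.0281536 ]), 'finger_force': 0.0, 'gripper_width': 1.0006086111435823}
{'fx': 368.13069215303454, 'fy': 368.13069215303454, 'cx': 317.0119338761888, 'cy': 200.1052526370844, 'R': array([[-0.50557274,  0.86272855,  0.00977986],
       [ 0.54917213,  0.3305248 , -0.76756976],
       [-0.66543683, -0.38269152, -0.64089081]]), 't': array([ 0.15660519, -0.20373205,  1.38710458])}
{'fx': 403.33948683729335, 'fy': 403.33948683729335, 'cx': 319.3674492333346, 'cy': 195.14965977683516, 'R': array([[ 0.02767606, -0.99961614, -0.00127112],
       [-0.98399572, -0.02701961, -0.17613167],
       [ 0.17602972,  0.00612541, -0.9843658 ]]), 't': array([0.11445785, 0.52656895, 1.19812709])}
```

View pics/scene0.png

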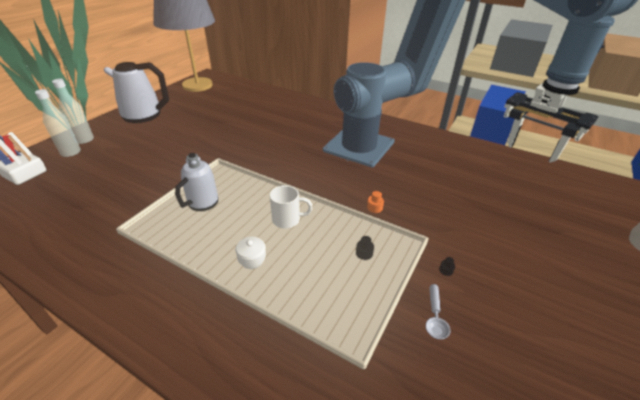

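View pics/top0.png

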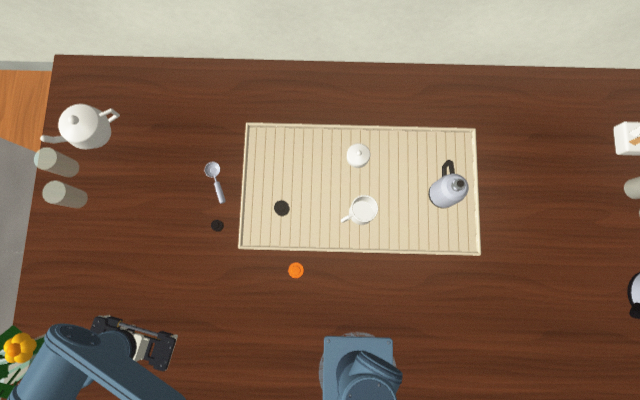

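Three candidate caps show in the top view: black on the tray at (282,208), smaller black on the table at (217,226), and orange at (296,270). The larger black one, on the tray, fits the description. I'll confirm it in a crop and measure.

```bash
python3 - <<'E'
from h import *
a=cv2.imread("pics/top0.png");b=cv2.imread("pics/scene0.png")
A=cv2.resize(a[160:290,190:330],None,fx=4,fy=4,interpolation=cv2.INTER_CUBIC)[:, :400]
B=cv2.resize(b[180:300,345:465],None,fx=3.3,fy=3.3,interpolation=cv2.INTER_CUBIC)
C=cv2.resize(b[140:220,165:245],None,fx=3.3,fy=3.3,interpolation=cv2.INTER_CUBIC)
W=np.zeros((600,800,3),np.uint8);W[:520,:400]=A;W[:396,400:796]=B;W[396:600,400:664]=C[:204]
cv2.imwrite("pics/crop.png",W)
mt,ms=camera_model("top"),camera_model("scene")
def blob(im,x0,y0,x1,y1,th=60):
    m=(im[y0:y1,x0:x1].max(2)<th).astype(np.uint8)
    n,l,s,c=cv2.connectedComponentsWithStats(m);i=1+s[1:,4].argmax()
    return s[i],c[i]+[x0,y0]
for nm,im,box in (("top tray",a,(262,190,302,228)),("top table",a,(205,215,230,238)),("scene tray",b,(350,230,382,265))):
    print(nm,*blob(im,*box,th=45))
s,c=blob(a,262,190,302,228,45)
for z in (0.0,.01,.04,.06): print(z,onz(mt,*c,z))
# neck rim
print("neck",onz(mt,459,184,.175), "flask", [onz(mt,459,184,.17)[:2]])
E
```

```text
Traceback (most recent call last):
ValueError: attempt to get argmax of an empty sequence
```

View pics/crop.png

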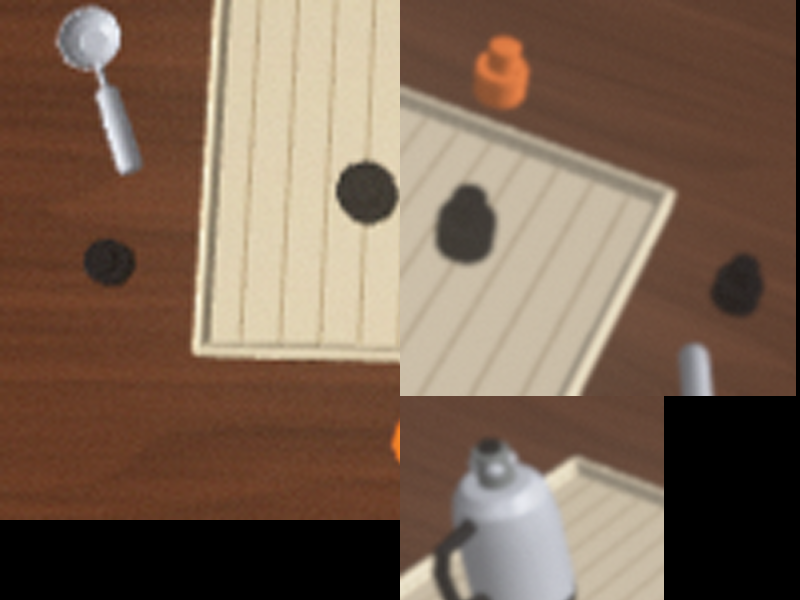

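The crop confirms it: the tray cap (top view 282,208) is larger than the black one on the table at (217,226), and the third is orange. The flask shows its dark valve on top of the neck.

```bash
python3 - <<'E'
from h import *
import cell
print([n for n in dir(cell) if not n.startswith('_')], getattr(cell,'grip_point_offset',None))
a=cv2.imread("pics/top0.png");b=cv2.imread("pics/scene0.png")
mt,ms=camera_model("top"),camera_model("scene")
def blob(im,x0,y0,x1,y1,th):
    m=(im[y0:y1,x0:x1].max(2)<th).astype(np.uint8)
    n,l,s,c=cv2.connectedComponentsWithStats(m);i=1+s[1:,4].argmax()
    return s[i]+[x0,y0,0,0,0],c[i]+[x0,y0]
def tri(p,q):
    c1,d1=ray(mt,*p);c2,d2=ray(ms,*q)
    k=np.linalg.lstsq(np.c_[d1,-d2],c2-c1,rcond=None)[0];return c1+k[0]*d1,c2+k[1]*d2
s,c=blob(a,262,190,302,228,100);print(s,c)
s2,c2=blob(b,350,230,382,265,100);print(s2,c2)
for z in (.01,.035,.06): print(z,onz(mt,*c,z),onz(ms,*c2,z))
print(tri(c,c2))
s,v=blob(a,448,174,470,196,90);print(s,v)
s2,v2=blob(b,185,148,208,168,90);print(s2,v2)
print("valve",tri(v,v2),onz(mt,*v,.18))
# tray rim corners/floor and mug/pot
for n,p in (("mug",(363,209)),("pot",(358,155)),("spoon",(215,183)),("handle",(448,166))):print(n,onz(mt,*p,.06))
print(observe()["t"])
E
```

```text
['PlanningError', 'camera_model', 'close_job', 'get_image', 'grip_point_offset', 'observe'] 0.0188
[274 201  15  15 170] [281.24117647 207.75294118]
[356 236  17  23 301] [364.50166113 248.03986711]
0.01 [0.4860188  0.24854693 0.01      ] [0.47143159 0.2404174  0.01      ]
0.035 [0.4824152  0.24602681 0.035     ] [0.49371292 0.24813668 0.035     ]
0.06 [0.4788116  0.24350669 0.06      ] [0.51599425 0.25585596 0.06      ]
(array([0.4838648 , 0.24704056, 0.02494337]), array([0.48467043, 0.24500394, 0.02485419]))
[457 180   7   7  38] [460.07894737 183.05263158]
[188 152   7   6  30] [191.2        154.66666667]
valve (array([ 0.54537066, -0.26195734,  0.17393284]), array([ 0.54689562, -0.26392989,  0.17495617])) [ 0.54403773 -0.25984026  0.18      ]
mug [ 0.48181258 -0.00467944  0.06      ]
pot [0.65088389 0.01231719 0.06      ]
spoon [0.549947  0.4502807 0.06     ]
handle [ 0.62330228 -0.266211    0.06      ]
0.1
```

Request:
arm_command([
  {"x": 5, "y": -4},
  {"x": 10, "y": -8},
  {"x": 15, "y": -12},
  {"x": 20, "y": -16, "z": -1},
  {"x": 25, "y": -20, "z": -3},
  {"x": 30, "y": -24.4, "z": -4},
  {"x": 34, "y": -27.7, "z": -5},
  {"x": 35.4, "y": -28.7, "z": -5},
])

```text
invalid input
```

Request:
arm_command([
  {"z": 0},
  {"z": 0},
])

```text
invalid input
```

```bash
python3 - <<'E'
from h import *
m=camera_model("wrist"); o=observe(); im=get_image("wrist"); cv2.imwrite("pics/w1.png",im)
np.save("w1.npy",m,allow_pickle=True)
print(o["t"],o["eef_pos"],o["orientation"],m["fx"],proj(m,[.483,.247,.06]),-np.array(m["R"]).T@m["t"])
print(im[:, :].max(2).shape)
E
```

```text
0.1 [0.12879386 0.53419613 0.2178993 ] [-3.13996593e+00 -3.39531087e-04  2.90478954e+00] 310.6995675964228 (np.float64(189.6143249908388), np.float64(467.86127461918744)) [0.0587489  0.55058186 0.3852253 ]
(400, 640)
```

View pics/w1.png

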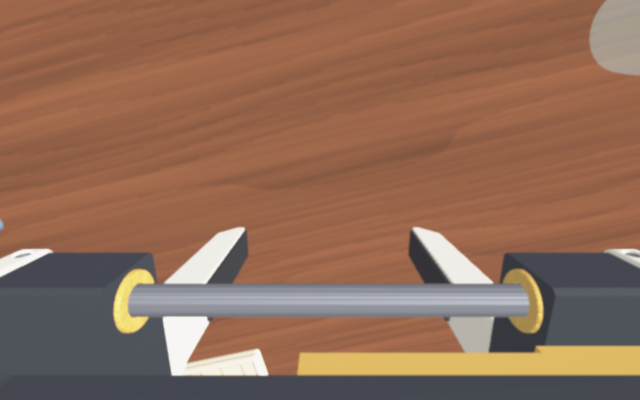

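The arm has not moved, and this wrist view shows only bare table between the fingers at about (330,235). The call was refused, probably because every field is needed.

Request:
arm_command([
  {"x": 5, "y": -4, "z": 0, "rx": 0, "ry": 0, "rz": 0, "grip": 1},
  {"x": 10, "y": -8, "z": 0, "rx": 0, "ry": 0, "rz": 0, "grip": 1},
  {"x": 15, "y": -12, "z": 0, "rx": 0, "ry": 0, "rz": 0, "grip": 1},
  {"x": 20, "y": -16, "z": -1, "rx": 0, "ry": 0, "rz": 0, "grip": 1},
  {"x": 25, "y": -20, "z": -3, "rx": 0, "ry": 0, "rz": 0, "grip": 1},
  {"x": 30, "y": -24.4, "z": -4, "rx": 0, "ry": 0, "rz": 0, "grip": 1},
  {"x": 34, "y": -27.7, "z": -5, "rx": 0, "ry": 0, "rz": 0, "grip": 1},
  {"x": 35.4, "y": -28.7, "z": -5, "rx": 0, "ry": 0, "rz": 0, "grip": 1},
], newtons=30)

```text
t: 1.15
eef_pos: [0.4846, 0.245, 0.1674]
orientation: [-3.14, -0.001, 2.901]
wrist_force: [-0.3, -0.3, -0.5]
gripper_width: 1.002
finger_force: 0.0
```

Request:
arm_command([
  {"x": 0, "y": 0, "z": 0, "rx": 0, "ry": 0, "rz": 0, "grip": 1},
  {"x": 0, "y": 0, "z": 0, "rx": 0, "ry": 0, "rz": 0, "grip": 1},
], newtons=30)

```text
t: 1.4
eef_pos: [0.4819, 0.2486, 0.1688]
orientation: [3.141, -0.001, 2.906]
wrist_force: [-0.3, 0.4, 0.5]
gripper_width: 0.997
finger_force: 0.0
```

```bash
python3 - <<'E'
from h import *
m=camera_model("wrist"); o=observe(); im=get_image("wrist"); cv2.imwrite("pics/w2.png",im)
np.save("w2.npy",m,allow_pickle=True)
print(o["t"],o["eef_pos"],o["orientation"],o["wrist_force"],proj(m,[.483,.247,.06]),-np.array(m["R"]).T@m["t"])
E
```

```text
1.4 [0.48191903 0.24860335 0.16877806] [ 3.14130723e+00 -8.57897257e-04  2.90556470e+00] [-0.34206713  0.39049967  0.49400456] (np.float64(327.1894920312838), np.float64(196.46388715340382)) [0.41189383 0.2645979  0.33611962]
```

View pics/w2.png

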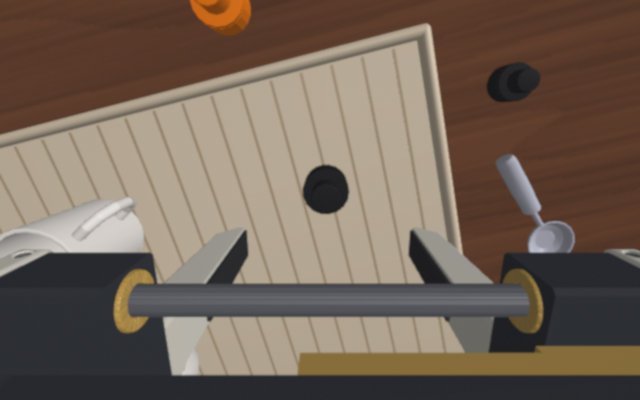

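```bash
python3 - <<'E'
from h import *
m=np.load("w2.npy",allow_pickle=True).item(); im=cv2.imread("pics/w2.png")
x0,y0,x1,y1=290,150,365,228
g=im[y0:y1,x0:x1].max(2); k=(g<75).astype(np.uint8)
n,l,s,c=cv2.connectedComponentsWithStats(k);i=1+s[1:,4].argmax();print(s[i],c[i]+[x0,y0])
ct=max(cv2.findContours((l==i).astype(np.uint8),0,1)[0],key=len);print(cv2.minEnclosingCircle(ct))
for z in (.006,.036,.06):print(z,onz(m,*(c[i]+[x0,y0]),z))
# predicted silhouettes for candidate centre
def sil(X,Y,t=.006):
    P=[]
    for r,z in ((.023,t),(.023,t+.03),(.014,t+.03),(.014,t+.054)):
        for a in np.linspace(0,6.283,72):P.append(proj(m,[X+r*np.cos(a),Y+r*np.sin(a),z]))
    P=np.array(P);return P.min(0),P.max(0)
print(sil(.483,.247))
G=np.clip(g.astype(float)*3.5,0,255).astype(np.uint8)
cv2.imwrite("pics/c2.png",cv2.resize(G,None,fx=7,fy=7,interpolation=cv2.INTER_CUBIC))
E
```

```text
[  14   16   44   47 1661] [325.45574955 189.27332932]
((35.90625, 39.03125), 23.7766056060791)
0.006 [0.48856183 0.2436159  0.006     ]
0.036 [0.48159454 0.24552266 0.036     ]
0.06 [0.47602071 0.24704807 0.06      ]
(array([304.10246088, 162.69570392]), array([350.36429686, 212.32258433]))
```

View pics/c2.png

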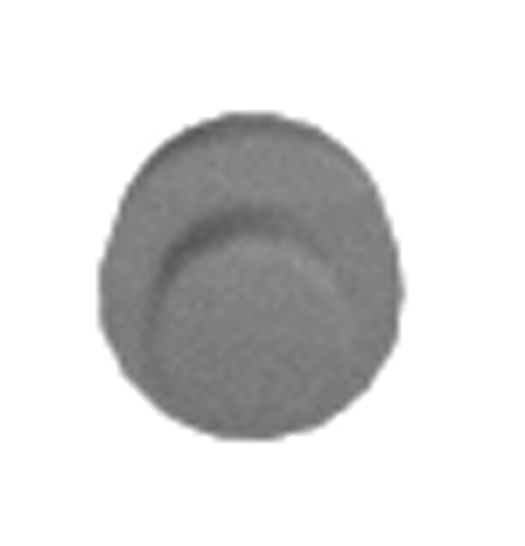

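The knob top is at about (326,198) in the wrist picture, which puts the cap axis at about (0.4847, 0.2457). I'll descend and close.

Request:
arm_command([
  {"x": 0.3, "y": -0.3, "z": -3, "rx": 0, "ry": 0, "rz": 0, "grip": 1},
  {"x": 0.3, "y": -0.3, "z": -7, "rx": 0, "ry": 0, "rz": 0, "grip": 1},
  {"x": 0.3, "y": -0.3, "z": -10.5, "rx": 0, "ry": 0, "rz": 0, "grip": 1},
  {"x": 0.3, "y": -0.3, "z": -12.8, "rx": 0, "ry": 0, "rz": 0, "grip": 1},
  {"x": 0.3, "y": -0.3, "z": -12.8, "rx": 0, "ry": 0, "rz": 0, "grip": 1},
  {"x": 0.3, "y": -0.3, "z": -12.8, "rx": 0, "ry": 0, "rz": 0, "grip": 0.3},
  {"x": 0.3, "y": -0.3, "z": -12.8, "rx": 0, "ry": 0, "rz": 0, "grip": -0.1},
  {"x": 0.3, "y": -0.3, "z": -12.8, "rx": 0, "ry": 0, "rz": 0, "grip": -0.2},
], newtons=30)

```text
t: 2.45
eef_pos: [0.4866, 0.245, 0.0417]
orientation: [3.141, 0.002, 2.905]
wrist_force: [-0.4, -0.2, -0.7]
gripper_width: 0.725
finger_force: 0.0
```

Request:
arm_command([
  {"x": 0, "y": 0, "z": 0, "rx": 0, "ry": 0, "rz": 0, "grip": -0.2},
  {"x": 0, "y": 0, "z": 0, "rx": 0, "ry": 0, "rz": 0, "grip": -0.2},
], newtons=30)

```text
t: 2.7
eef_pos: [0.4861, 0.2446, 0.0408]
orientation: [3.142, 0.0, 2.905]
wrist_force: [0.5, 0.6, 0.0]
gripper_width: 0.512
finger_force: 0.0
```

Request:
arm_command([
  {"x": -0.1, "y": 0.1, "z": 0, "rx": 0, "ry": 0, "rz": 0, "grip": -0.25},
  {"x": -0.1, "y": 0.1, "z": 0, "rx": 0, "ry": 0, "rz": 0, "grip": -0.25},
  {"x": -0.1, "y": 0.1, "z": -0.2, "rx": 0, "ry": 0, "rz": 0, "grip": -0.25},
  {"x": -0.1, "y": 0.1, "z": -0.2, "rx": 0, "ry": 0, "rz": 0, "grip": -0.25},
], newtons=30)

```text
t: 3.2
eef_pos: [0.4849, 0.2456, 0.0384]
orientation: [-3.141, -0.0, 2.905]
wrist_force: [-0.2, 0.0, 0.5]
gripper_width: 0.373
finger_force: 0.0
```

Request:
arm_command([
  {"x": 0, "y": 0, "z": -0.1, "rx": 0, "ry": 0, "rz": 0, "grip": -0.25},
  {"x": 0, "y": 0, "z": -0.2, "rx": 0, "ry": 0, "rz": 0, "grip": -0.25},
  {"x": 0, "y": 0, "z": -0.2, "rx": 0, "ry": 0, "rz": 0, "grip": -0.25},
], newtons=30)

```text
t: 3.58
eef_pos: [0.4849, 0.2456, 0.0365]
orientation: [-3.142, -0.0, 2.905]
wrist_force: [-0.0, 0.1, -0.6]
gripper_width: 0.376
finger_force: 0.0
```

Request:
arm_command([
  {"x": 0, "y": 0, "z": -0.1, "rx": 0, "ry": 0, "rz": 0, "grip": -0.25},
  {"x": 0, "y": 0, "z": -0.1, "rx": 0, "ry": 0, "rz": 0, "grip": -0.25},
], newtons=30)

```text
t: 3.82
eef_pos: [0.4851, 0.2457, 0.0363]
orientation: [3.141, 0.0, 2.905]
wrist_force: [-1.6, -0.4, 5.3]
gripper_width: 0.373
finger_force: 2.6
```

Request:
arm_command([
  {"x": 0, "y": 0, "z": 0, "rx": 0, "ry": 0, "rz": 0, "grip": -1},
  {"x": 0, "y": 0, "z": 0, "rx": 0, "ry": 0, "rz": 0, "grip": -1},
  {"x": 0, "y": 0, "z": 0, "rx": 0, "ry": 0, "rz": 0, "grip": -1},
  {"x": 0, "y": 0, "z": 0, "rx": 0, "ry": 0, "rz": 0, "grip": -1},
], newtons=40)

```text
t: 4.32
eef_pos: [0.4854, 0.2456, 0.0363]
orientation: [3.141, 0.001, 2.905]
wrist_force: [-0.7, -2.0, 6.5]
gripper_width: 0.293
finger_force: 40.7
```

Request:
arm_command([
  {"x": 0, "y": 0, "z": 2, "rx": 0, "ry": 0, "rz": 0, "grip": -1},
  {"x": 0, "y": 0, "z": 6, "rx": 0, "ry": 0, "rz": 0, "grip": -1},
  {"x": 0, "y": 0, "z": 11, "rx": 0, "ry": 0, "rz": 0, "grip": -1},
  {"x": 0, "y": 0, "z": 16, "rx": 0, "ry": 0, "rz": 0, "grip": -1},
  {"x": 1, "y": -4, "z": 20, "rx": 0, "ry": 0, "rz": 0, "grip": -1},
  {"x": 2, "y": -8, "z": 22, "rx": 0, "ry": 0, "rz": 0, "grip": -1},
], newtons=40)

```text
t: 5.08
eef_pos: [0.5059, 0.1653, 0.2581]
orientation: [3.14, 0.003, 2.906]
wrist_force: [0.8, -0.7, -1.5]
gripper_width: 0.292
finger_force: 40.4
```

Request:
arm_command([
  {"x": 1.5, "y": -5, "z": 0, "rx": 0, "ry": 0, "rz": 0, "grip": -1},
  {"x": 2.5, "y": -11, "z": 0, "rx": 0, "ry": 0, "rz": 0, "grip": -1},
  {"x": 4, "y": -17, "z": 0, "rx": 0, "ry": 0, "rz": 0, "grip": -1},
  {"x": 5.5, "y": -23, "z": 0, "rx": 0, "ry": 0, "rz": 0, "grip": -1},
  {"x": 7, "y": -29, "z": 0, "rx": 0, "ry": 0, "rz": 0, "grip": -1},
  {"x": 8.5, "y": -35, "z": 0, "rx": 0, "ry": 0, "rz": 0, "grip": -1},
  {"x": 10, "y": -40, "z": 0, "rx": 0, "ry": 0, "rz": 0, "grip": -1},
  {"x": 10, "y": -42.8, "z": 0, "rx": 0, "ry": 0, "rz": 0, "grip": -1},
], newtons=40)

```text
t: 6.08
eef_pos: [0.605, -0.2649, 0.2542]
orientation: [3.141, -0.002, 2.903]
wrist_force: [0.1, 0.5, -1.6]
gripper_width: 0.296
finger_force: 40.4
```

Request:
arm_command([
  {"x": 0, "y": 0, "z": 0, "rx": 0, "ry": 0, "rz": 0, "grip": -1},
  {"x": 0, "y": 0, "z": 0, "rx": 0, "ry": 0, "rz": 0, "grip": -1},
  {"x": 0, "y": 0, "z": 0, "rx": 0, "ry": 0, "rz": 0, "grip": -1},
  {"x": 0, "y": 0, "z": 0, "rx": 0, "ry": 0, "rz": 0, "grip": -1},
], newtons=40)

```text
t: 6.58
eef_pos: [0.6052, -0.261, 0.2562]
orientation: [-3.142, 0.001, 2.906]
wrist_force: [-0.3, 0.4, -1.3]
gripper_width: 0.293
finger_force: 40.4
```

```bash
python3 - <<'E'
from h import *
m=camera_model("wrist"); o=observe(); im=get_image("wrist"); cv2.imwrite("pics/w3.png",im)
np.save("w3.npy",m,allow_pickle=True)
print(o["t"],o["eef_pos"],o["orientation"],o["wrist_force"],o["gripper_width"],proj(m,[.545,-.262,.176]),proj(m,o["eef_pos"]))
E
```

```text
6.575 [ 0.60515901 -0.26098527  0.25620165] [-3.14155816e+00  5.49037325e-04  2.90641064e+00] [-0.32900819  0.42587453 -1.33343169] 0.29333544994179706 (np.float64(309.6011611680464), np.float64(131.8489783971623)) (np.float64(329.07295249571285), np.float64(242.21241048874293))
```

View pics/w3.png

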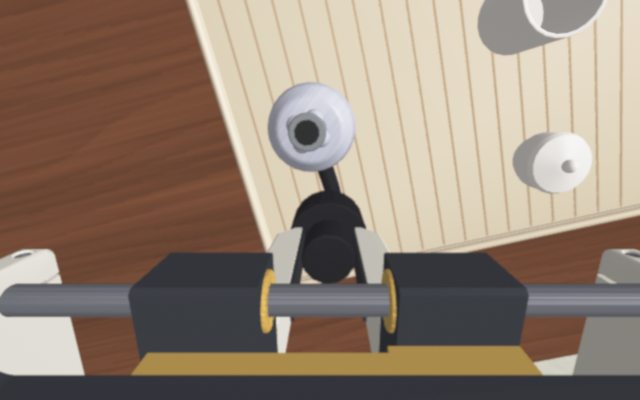

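```bash
cat > fit.py <<'E'
from h import *
from scipy.optimize import least_squares
def blob(im,x0,y0,x1,y1,th):
    k=(im[y0:y1,x0:x1].max(2)<th).astype(np.uint8)
    n,l,s,c=cv2.connectedComponentsWithStats(k);i=1+s[1:,4].argmax();return (l==i).astype(np.uint8),s[i]+[x0,y0,0,0,0],c[i]+[x0,y0]
def valve(im,m,box,z=.1763,th=80):
    k,s,c=blob(im,*box,th);return s,c,onz(m,*c,z)
E
python3 - <<'E'
from fit import *
m=np.load("w3.npy",allow_pickle=True).item(); im=cv2.imread("pics/w3.png")
print("valve",valve(im,m,(286,112,328,152)))
# chamfer/neck: all neck greys vs body
k,s,c=blob(im,285,180,372,228,70);print("cap",s,c)
# row extents of dark
for r in range(186,228,4):
    x=np.where(im[r,280:385].max(1)<70)[0]+280
    if len(x):print(r,x.min(),x.max(),end=' | ')
# upper arc points of mask -> circle in plane of underside
ys,xs=np.where(k);pts=[]
for u in range(300,358,3):
    v=ys[xs==u-285]
    if len(v):pts.append((u,v.min()+180-.5))
P=np.array([onz(m,u,v,.2262)[:2] for u,v in pts if not 318<u<338 or v>185])
f=least_squares(lambda q:np.hypot(*(P-q[:2]).T)-.023,[.605,-.262],loss='soft_l1',f_scale=.0005)
print("capfit",f.x,np.abs(f.fun).max(),len(P))
f=least_squares(lambda q:np.hypot(*(P-q[:2]).T)-q[2],[.605,-.262,.023],loss='soft_l1',f_scale=.0005);print(f.x)
E
```

```text
valve (array([295, 121,  24,  24, 450]), array([306.21333333, 132.31555556]), array([ 0.54471989, -0.26463798,  0.1763    ]))
cap [ 293  180   71   48 2143] [328.10359309 209.66635558]
186 324 337 | 190 325 338 | 194 315 342 | 198 308 348 | 202 303 353 | 206 300 356 | 210 298 358 | 214 296 359 | 218 295 361 | 222 294 362 | 226 293 363 | capfit [ 0.6048791  -0.26165749] 0.0008483772629608206 15
[ 0.60357574 -0.26129437  0.02189389]
```

The valve disc is at (306,132), and the held cap's skirt arc spans u 293–363 with its top at about v=192. I'll drop the cap to the neck's level beside it and measure both in nearly the same plane.

Request:
arm_command([
  {"x": 0, "y": -0.3, "z": -2, "rx": 0, "ry": 0, "rz": 0, "grip": -1},
  {"x": 0, "y": -0.3, "z": -4.2, "rx": 0, "ry": 0, "rz": 0, "grip": -1},
  {"x": 0, "y": -0.3, "z": -4.2, "rx": 0, "ry": 0, "rz": 0, "grip": -1},
  {"x": 0, "y": -0.3, "z": -4.2, "rx": 0, "ry": 0, "rz": 0, "grip": -1},
  {"x": 0, "y": -0.3, "z": -4.2, "rx": 0, "ry": 0, "rz": 0, "grip": -1},
], newtons=40)

```text
t: 7.25
eef_pos: [0.6056, -0.2655, 0.215]
orientation: [-3.141, 0.002, 2.905]
wrist_force: [0.1, -1.1, -0.2]
gripper_width: 0.293
finger_force: 40.4
```

```bash
python3 - <<'E'
from fit import *
m=camera_model("wrist"); o=observe(); im=get_image("wrist"); cv2.imwrite("pics/w4.png",im)
e=o["eef_pos"];print(o["t"],e)
u,v=map(int,proj(m,[.5447,-.2646,.1763]));print(u,v)
print("valve",valve(im,m,(u-22,v-22,u+22,v+22)))
k,s,c=blob(im,285,170,372,228,70)
ys,xs=np.where(k);P=[];Q=[]
for U in range(297,362,2):
    w=ys[xs==U-285]
    if len(w):
        p=(U,w.min()+170-.5);Q.append(p);P.append(onz(m,*p,e[2]-.030)[:2])
print(Q)
P=np.array(P)
for lo in (.001,.0003):
  f=least_squares(lambda q:np.hypot(*(P-q[:2]).T)-.023,e[:2],loss='soft_l1',f_scale=lo);print("cap",f.x,np.round(f.fun*1e3,1))
E
```

```text
7.25 [ 0.60558048 -0.26553802  0.21504646]
308 133
valve (array([295, 119,  28,  30, 657]), array([308.47488584, 133.6499239 ]), array([ 0.54472296, -0.26467549,  0.1763    ]))
[(297, np.float64(210.5)), (299, np.float64(207.5)), (301, np.float64(204.5)), (303, np.float64(201.5)), (305, np.float64(199.5)), (307, np.float64(198.5)), (309, np.float64(196.5)), (311, np.float64(195.5)), (313, np.float64(194.5)), (315, np.float64(193.5)), (317, np.float64(193.5)), (319, np.float64(192.5)), (321, np.float64(191.5)), (323, np.float64(177.5)), (325, np.float64(177.5)), (327, np.float64(176.5)), (329, np.float64(176.5)), (331, np.float64(175.5)), (333, np.float64(174.5)), (335, np.float64(174.5)), (337, np.float64(173.5)), (339, np.float64(179.5)), (341, np.float64(186.5)), (343, np.float64(191.5)), (345, np.float64(195.5)), (347, np.float64(196.5)), (349, np.float64(198.5)), (351, np.float64(199.5)), (353, np.float64(201.5)), (355, np.float64(204.5)), (357, np.float64(207.5)), (359, np.float64(211.5)), (361, np.float64(217.5))]
cap [ 0.60443606 -0.26556088] [-0.3 -0.6 -0.7 -0.5 -0.5 -0.9 -0.7 -0.8 -0.9 -0.8 -1.3 -1.1 -0.8  8.2
  8.1  8.7  8.6  9.3 10.1 10.2 11.   7.4  3.3  0.6 -1.2 -1.1 -1.4 -1.1
 -1.1 -1.3 -1.3 -1.2 -1. ]
cap [ 0.60514946 -0.26595644] [-0.2 -0.4 -0.4 -0.1 -0.1 -0.4 -0.1 -0.2 -0.3 -0.2 -0.7 -0.4 -0.1  9.
  8.8  9.4  9.4 10.1 10.9 11.  11.9  8.2  4.1  1.4 -0.4 -0.3 -0.6 -0.3
 -0.4 -0.7 -0.7 -0.7 -0.6]
```

Request:
arm_command([
  {"x": -2, "y": 0.1, "z": 0.2, "rx": 0, "ry": 0, "rz": 0, "grip": -1},
  {"x": -4.5, "y": 0.1, "z": 0.2, "rx": 0, "ry": 0, "rz": 0, "grip": -1},
  {"x": -6, "y": 0.1, "z": 0.2, "rx": 0, "ry": 0, "rz": 0, "grip": -1},
  {"x": -6.05, "y": 0.1, "z": 0.2, "rx": 0, "ry": 0, "rz": 0, "grip": -1},
  {"x": -6.05, "y": 0.1, "z": 0, "rx": 0, "ry": 0, "rz": 0, "grip": -1},
  {"x": -6.05, "y": 0.1, "z": 0, "rx": 0, "ry": 0, "rz": 0, "grip": -1},
], newtons=40)

```text
t: 8.05
eef_pos: [0.545, -0.2643, 0.2133]
orientation: [3.141, -0.0, 2.905]
wrist_force: [1.2, 0.1, -0.7]
gripper_width: 0.295
finger_force: 40.4
```

```bash
python3 - <<'E'
from h import *
P=[]
for _ in range(3):
    get_image("wrist");P.append(observe()["eef_pos"])
print(np.array(P),observe()["wrist_force"])
a=get_image("top");b=get_image("scene");w=get_image("wrist")
f=lambda im,x,y:cv2.resize(im[y:y+66,x:x+66],None,fx=6,fy=6,interpolation=cv2.INTER_CUBIC)
cv2.imwrite("pics/c5.png",np.hstack([f(b,155,120),f(a,430,150)]))
E
```

```text
[[ 0.54497353 -0.26427367  0.21332056]
 [ 0.54490929 -0.26428614  0.21330635]
 [ 0.54487866 -0.26428176  0.21340941]] [ 0.41345555  0.08670731 -0.80826673]
```

View pics/c5.png

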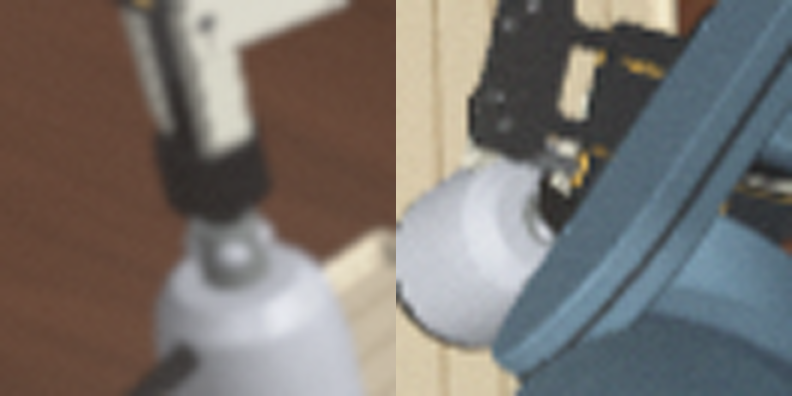

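The scene crop shows the cap level and directly over the neck, with a small gap. I'll descend, watching the force.

Request:
arm_command([
  {"x": 0, "y": 0, "z": -0.5, "rx": 0, "ry": 0, "rz": 0, "grip": -1},
  {"x": 0, "y": 0, "z": -0.9, "rx": 0, "ry": 0, "rz": 0, "grip": -1},
  {"x": 0, "y": 0, "z": -1.2, "rx": 0, "ry": 0, "rz": 0, "grip": -1},
  {"x": 0, "y": 0, "z": -1.4, "rx": 0, "ry": 0, "rz": 0, "grip": -1},
  {"x": 0, "y": 0, "z": -1.6, "rx": 0, "ry": 0, "rz": 0, "grip": -1},
  {"x": 0, "y": 0, "z": -1.6, "rx": 0, "ry": 0, "rz": 0, "grip": -1},
], newtons=45)

```text
t: 9.1
eef_pos: [0.5445, -0.2643, 0.1975]
orientation: [3.142, -0.0, 2.905]
wrist_force: [0.6, 0.1, -1.1]
gripper_width: 0.296
finger_force: 45.3
```

Request:
arm_command([
  {"x": 0, "y": 0, "z": -0.3, "rx": 0, "ry": 0, "rz": 0, "grip": -1},
  {"x": 0, "y": 0, "z": -0.5, "rx": 0, "ry": 0, "rz": 0, "grip": -1},
  {"x": 0, "y": 0, "z": -0.7, "rx": 0, "ry": 0, "rz": 0, "grip": -1},
  {"x": 0, "y": 0, "z": -0.7, "rx": 0, "ry": 0, "rz": 0, "grip": -1},
], newtons=45)

```text
t: 9.6
eef_pos: [0.5457, -0.2644, 0.1923]
orientation: [-3.141, 0.004, 2.905]
wrist_force: [0.7, 1.4, 5.9]
gripper_width: 0.292
finger_force: 47.2
```

Request:
arm_command([
  {"x": 0, "y": 0, "z": -0.2, "rx": 0, "ry": 0, "rz": 0, "grip": -1},
  {"x": 0, "y": 0, "z": -0.4, "rx": 0, "ry": 0, "rz": 0, "grip": -1},
  {"x": 0, "y": 0, "z": -0.6, "rx": 0, "ry": 0, "rz": 0, "grip": -1},
  {"x": 0, "y": 0, "z": -0.6, "rx": 0, "ry": 0, "rz": 0, "grip": -1},
], newtons=45)

```text
t: 10.1
eef_pos: [0.5451, -0.2644, 0.185]
orientation: [-3.141, 0.002, 2.905]
wrist_force: [2.0, -0.0, -0.7]
gripper_width: 0.291
finger_force: 46.2
```

Request:
arm_command([
  {"x": 0, "y": 0, "z": -0.3, "rx": 0, "ry": 0, "rz": 0, "grip": -1},
  {"x": 0, "y": 0, "z": -0.6, "rx": 0, "ry": 0, "rz": 0, "grip": -1},
  {"x": 0, "y": 0, "z": -0.9, "rx": 0, "ry": 0, "rz": 0, "grip": -1},
  {"x": 0, "y": 0, "z": -0.9, "rx": 0, "ry": 0, "rz": 0, "grip": -1},
], newtons=45)

```text
t: 10.6
eef_pos: [0.545, -0.2645, 0.1774]
orientation: [-3.141, 0.002, 2.905]
wrist_force: [1.1, 2.4, 11.5]
gripper_width: 0.292
finger_force: 48.6
```

Request:
arm_command([
  {"x": 0, "y": 0, "z": -0.2, "rx": 0, "ry": 0, "rz": 0, "grip": -1},
  {"x": 0, "y": 0, "z": -0.2, "rx": 0, "ry": 0, "rz": 0, "grip": -1},
  {"x": 0, "y": 0, "z": -0.2, "rx": 0, "ry": 0, "rz": 0, "grip": -1},
  {"x": 0, "y": 0, "z": -0.2, "rx": 0, "ry": 0, "rz": 0, "grip": -1},
], newtons=45)

```text
t: 11.1
eef_pos: [0.5451, -0.2645, 0.177]
orientation: [-3.14, 0.003, 2.905]
wrist_force: [-2.3, 2.6, 17.5]
gripper_width: 0.292
finger_force: 50.0
```

Request:
arm_command([
  {"x": 0, "y": 0, "z": 0, "rx": 0, "ry": 0, "rz": 0, "grip": -1},
  {"x": 0, "y": 0, "z": 0, "rx": 0, "ry": 0, "rz": 0, "grip": -1},
  {"x": 0, "y": 0, "z": 0, "rx": 0, "ry": 0, "rz": 0, "grip": -1},
  {"x": 0, "y": 0, "z": 0, "rx": 0, "ry": 0, "rz": 0, "grip": -1},
  {"x": 0, "y": 0, "z": 0, "rx": 0, "ry": 0, "rz": 0, "grip": -1},
  {"x": 0, "y": 0, "z": 0, "rx": 0, "ry": 0, "rz": 0, "grip": -1},
  {"x": 0, "y": 0, "z": 0, "rx": 0, "ry": 0, "rz": 0, "grip": -1},
  {"x": 0, "y": 0, "z": 0, "rx": 0, "ry": 0, "rz": 0, "grip": -1},
], newtons=45)

```text
t: 12.1
eef_pos: [0.5451, -0.2646, 0.177]
orientation: [-3.14, 0.003, 2.905]
wrist_force: [-2.9, 3.5, 17.4]
gripper_width: 0.293
finger_force: 50.0
```

Request:
arm_command([
  {"x": 0, "y": 0, "z": 0, "rx": 0, "ry": 0, "rz": 0, "grip": -1},
  {"x": 0, "y": 0, "z": 0, "rx": 0, "ry": 0, "rz": 0, "grip": -1},
  {"x": 0, "y": 0, "z": 0, "rx": 0, "ry": 0, "rz": 0, "grip": -1},
  {"x": 0, "y": 0, "z": 0, "rx": 0, "ry": 0, "rz": 0, "grip": -1},
], newtons=45)

```text
t: 12.6
eef_pos: [0.5451, -0.2646, 0.177]
orientation: [-3.14, 0.003, 2.905]
wrist_force: [-2.3, 4.3, 17.9]
gripper_width: 0.295
finger_force: 50.0
```

The cap is steady at home height with about 17.5 N of push, held for 1.5 s, so I'm handing in.

```bash
python3 -c "
from cell import *
print(close_job())"
```

```text
the job is handed in; nothing more can be done
None
```

I handed the job in with the cap clicked onto the flask and still held by the knob, pressed down at about 17.5 N; TCP height puts it fully home (underside about 141 mm above the flask's base), though I couldn't read the valve itself and the hand-in returned no verdict.

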